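# Clear the spanner and clamp the glued charger case

## Robot

A 6-joint arm with a two-finger parallel gripper is mounted at the origin on the work surface. World frame = base frame: x ahead of the robot, y to its left, z up, the work surface at z = 0. Lengths are in mm, angles in rad, forces in N, time in s.
With the tool pointing down it reaches from about 350 to 975 mm from the base axis. Payload 7.1 kg.
Tool frame: the origin (TCP) lies at the centre of the arm's flange, where the gripper is bolted on; the fingertips stand 182 mm ahead of it and the grasp point (between the pads) lies 163 mm ahead of it; z points along the fingers, y is the line along which they close (so a half turn about z gives the same grasp; the last joint's range is limited). The gripper opens to 88 mm and grips with 3 to 60 N. Pads are 20 mm wide; open, the fingers measure 115 mm over their backs; the gripper's body (75 mm by 178 mm) begins 61 mm behind the grasp point.
Start: joints at [-1.171, 0.423, 1.63, -0, 1.089, -0.019], TCP at [254.181, -570.963, 404.675] pointing down, gripper open.
Joint ranges: [-3, 3], [-0.9, 2.11], [0.09, 2.58], [-1.31, 4.45], [0.11, 2.69], [-2.54, 2.54]. Speed limits (rad/s): [2.39, 2.39, 3.01, 3.14, 3.14, 3.14].

## Interface

Orientations are given as a rotation vector (axis times angle).
In Python, from workcell import readout, get_image, ctrl gives the robot as it stands.
- The arm moves only by the tool step_arm, never from a script. Its argument "targets" is a list that holds one entry, the list of rows, each a list of 7 numbers: the shift along the world's x, y, z as a fraction of full scale, then the turn, a rotation vector about the world's x, y, z as a fraction of full scale, then the opening, from 0 (shut) to 1 (fully open). In form: [[[dx, dy, dz, wx, wy, wz, claw], ...]]. A call has exactly 5 rows; each row shifts and turns the commanded pose from where the row before left it; what a row does not reach is not made up. Full scale, the value 1, is 0.05 m for a shift and 4 degrees for a turn. A row lasts 1/8 s, in which the tool goes at most 62.5 mm and 10.7 degrees, less where a joint would pass 70% of its speed; a pose out of reach is approached as far as the arm can. A call with a number of a shift or a turn outside -1 to 1 is refused whole. A call with a gripper value outside its range is refused whole. The fingers move at their own pace and stop on an object; the grip force is fixed at half the most. Time passes only in rows, so rows that do not move let the fingers close, or fill a call up. It gives the time, the measured TCP pose, the force, the opening and the grip force at its end, in the units of the state.
- readout.get_obs(): the state, without advancing time (a new reading comes with each control period).
- get_image(name): name is "scene" or "top" or "wrist"; returns a dict with "pixels" (420x560x3 uint8, red, green, blue), "intrinsics" (3x3 intrinsics, pixels), "extrinsics" (4x4, takes a point from world to camera coordinates). Camera axes: x right, y down, z forward; pixel columns grow to the right and rows downward; lengths in mm; the calibration is good to about 2 mm. The wrist camera is an equidistant fisheye: a pixel r from the principal point sees the ray r / f radians off the axis. A picture is of the moment at which its call begins. There is no depth.
- ctrl.close_job(): hands the job in; it is judged then, once.
The state is a dict: "t": time; "qpos": joint angles; "qvel": joint speeds; "joint_torque": joint torques, N m; "ee_pos": TCP position; "orientation": TCP orientation; "ft_force": force on the tool from outside, world axes, zero at the start; "moment": the same for the moment, N m; "width": finger opening in mm; "grasp_force": force on a finger pad.
Only numpy, scipy, OpenCV 4.12 (cv2) and the standard library are available. Lean on these libraries where they do the work, as an engineer would, in place of code of your own. Each camera call takes 0.05 s, during which the arm holds its last target. There are 200 camera calls.

## Task

An aluminium spanner is lying in the open jaws of the bench-mounted one-hand bar clamp: lay it flat in the blue tray and let go of it. Then pump the clamp's orange trigger, touching neither the bar nor the jaw, until the yellow sprung pad squeezes the glued grey charger case against the clamp's fixed jaw and the pad is pushed in by 3 to 10 mm (12 mm would crush the case). Finish while still holding the trigger pulled, without letting it go; leave the red funnel, the mirror and the spare spanner where they are.

Things in the scene. Friction and masses are not known exactly. Their poses are not given: they have to be found in the camera images.
- clamp: One-hand bar clamp bolted to the bench, handle up. Origin on the bench; x across, y along the bar from handle towards moving jaw, z up. Steel foot x +-50, y -75 to 50, 8 mm high; black housing 36 wide, y -43 to 43, z 8 to 113 mm; orange fixed handle 26 wide, y -30 to -16, z 108 to 166 mm; orange trigger beside it on the +y side. Steel bar 9 wide, z 78 to 94, y -130 to 195 mm when open.
- bar (a joint): How far the bar and moving jaw are drawn in, m: 0 = fully open, up to 0.085, moving to the clamp's -y. Moving jaw: black block 24 wide, 26 long, z 4 to 102 mm, inner face at y = 188 mm - value. A brake of about 8 N holds it wherever it is left (a pad pushed in over 7 mm creeps back to that on release). Each full trigger pull gains about 10 mm (ratchet of 5 mm teeth; pulls under 0.15 rad gain 5 mm or nothing).
- trigger (a joint): Trigger pull, rad: 0 = released, leaning 0.09 to the jaw; 0.18 (0.20 when forced) = fully pulled to the handle. Hinge along the clamp's x, 25 mm above its origin. Paddle 24 wide, 8 thick, z 109 to 163 mm. Width over handle back and trigger front at 145 mm height: 52 mm released, 30 fully pulled. It springs back by itself (2 to 4 N); the first 0 to 0.07 rad may be lost motion. With the pad pressed: 8 to 17 N.
- trigger_front (a point): Middle of the trigger's front (jaw-side) face, 145 mm above the bench, where a finger pulls it; moves with the trigger.
- handle_back (a point): Middle of the fixed handle's back face, 145 mm above the bench.
- pad (a joint): How far the yellow sprung pad is pushed into the moving jaw, m: 0 = free, stop at 0.0175. Spring 1.2 N per mm. 13 mm of yellow stem show between pad and jaw when it is free. Above 0.012 (14 N) the case is crushed.
- pad_face (a point): Centre of the yellow pad's clamping face (34 wide, 42 high, spanning z 7 to 49 mm), facing the fixed jaw. At y = 170 mm in the clamp's frame with bar and pad at 0.
- anvil: Black fixed jaw of the clamp, same origin and axes as the clamp: its clamping face is at y = 60, x -17 to 17, z 9 to 51 mm and looks to +y; the block behind it goes up to z 103 mm.
- case: Glued grey charger case, 80 (clamp's x) by 45 (y, along the bar) by 55 mm high, 350 g, loose on the bench beside the fixed jaw, 1 to 4 mm from it, under the bar. Origin at the centre of its underside; z up.
- spanner: Aluminium double-ended spanner, 154 mm long along its x, lying flat in the clamp's mouth between pad and case, sticking out towards the robot. Handle 14 wide (y) and 8 thick, round heads 22 wide and 9 thick. Origin at the centre of its underside, which is also its balance point. 80 g.
- tray: Fixed open blue tool tray, outside 240 (x) by 130 (y) by 28 mm high, walls and floor 4 mm thick. Origin under its centre.
- spare_spanner: Bystander: an identical spanner lying apart on the bench on the robot's right, never near the jaws. Leave alone.
- funnel: Bystander: red plastic funnel standing mouth down, 84 mm across, 85 high; origin under its centre. Leave alone.
- mirror: Bystander: small round inspection mirror on a stainless handle, lying flat, 200 mm long along x, head 52 across. Origin on the handle, 85 mm from the head's centre. Leave alone.
Mind the look-alikes: they are no part of the job. Leave any brown look-alike of the spanner alone. Of the things that look like the case, the smaller one is meant.

How it is judged:
By the outcome, as a careful person would: the job done as asked, in the order asked, and still so for the second after the job is handed in, while the arm keeps its last pose, push and grip.
It also fails if it takes over 72 s, if anything falls off the work surface, if the arm or the gripper's body presses on something with over 40 N, if the wrist force passes 120 N, or if a joint passes its speed limit or range.

## Working session

There is one attempt and no reset: what is moved stays moved. The work goes in short steps, Python scripts to look and compute and a tool call to move; the robot and the scene stay as the last step left them, time stands still between calls to the robot, and variables do not carry over. Pictures are saved under pics/ and viewed, at most 10 in all, crops included, and the job is handed in when it is done.

Besides the shell and the picture viewer there is one more tool, called after "Call:" by a JSON object that holds its "method" and its "body". step_arm: Moves the arm, as the interface text tells. Shift numbers are shares of 0.05 m and turn numbers shares of 4 degrees, none past 1 either way. Its arguments: {"type":"object","properties":{"targets":{"type":"array"}},"required":["targets"]}

```bash
mkdir -p pics
cat > h.py <<'E'
import numpy as np, cv2
from workcell import readout, get_image, ctrl
from scipy.spatial.transform import Rotation as R
def grab(n):
    d=get_image(n); np.savez('last_%s.npz'%n,**{k:np.array(v) for k,v in d.items()}); return d
def load(n): return np.load('last_%s.npz'%n)
def ray(d,u,v,fish=False):
    K=np.array(d['intrinsics']);T=np.array(d['extrinsics'])
    x=(u-K[0,2])/K[0,0];y=(v-K[1,2])/K[1,1]
    if fish:
        r=np.hypot(x,y);s=np.sin(r)/max(r,1e-9);c=np.array([x*s,y*s,np.cos(r)])
    else: c=np.array([x,y,1])
    return -T[:3,:3].T@T[:3,3], T[:3,:3].T@c
def onz(d,u,v,z,fish=False):
    o,r=ray(d,u,v,fish); return o+r*(z-o[2])/r[2]
def proj(d,P,fish=False):
    K=np.array(d['intrinsics']);T=np.array(d['extrinsics']);c=T[:3,:3]@np.array(P)+T[:3,3]
    if fish:
        r=np.hypot(c[0],c[1]);a=np.arctan2(r,c[2])/max(r,1e-9);return K[0,0]*c[0]*a+K[0,2],K[1,1]*c[1]*a+K[1,2]
    return K[0,0]*c[0]/c[2]+K[0,2],K[1,1]*c[1]/c[2]+K[1,2]
def save(p,name,box=None,s=1):
    p=np.array(p)
    if box: p=p[box[1]:box[3],box[0]:box[2]]
    cv2.imwrite('pics/'+name,cv2.resize(p,None,fx=s,fy=s,interpolation=cv2.INTER_CUBIC)[:,:,::-1])
E
python3 - <<'E'
from h import *
a=grab('scene');b=grab('top')
save(a['pixels'],'a.png');save(b['pixels'],'b.png')
for d in (a,b): print(np.round(d['intrinsics'],1),np.round(d['extrinsics'],3))
print(readout.get_obs())
E
```

```text
[[419.1   0.  275.3]
 [  0.  419.1 216.5]
 [  0.    0.    1. ]] [[ 3.800000e-01  9.250000e-01  6.000000e-03 -2.213200e+02]
 [ 7.900000e-01 -3.210000e-01 -5.220000e-01 -4.233000e+02]
 [-4.810000e-01  2.030000e-01 -8.530000e-01  1.601476e+03]
 [ 0.000000e+00  0.000000e+00  0.000000e+00  1.000000e+00]]
[[432.7   0.  279.7]
 [  0.  432.7 210. ]
 [  0.    0.    1. ]] [[-2.600000e-02 -1.000000e+00  1.100000e-02 -5.374000e+00]
 [-9.870000e-01  2.400000e-02 -1.580000e-01  6.059130e+02]
 [ 1.580000e-01 -1.500000e-02 -9.870000e-01  1.168934e+03]
 [ 0.000000e+00  0.000000e+00  0.000000e+00  1.000000e+00]]
{'t': 0.1, 'qpos': array([-1.17103037e+00,  4.23774081e-01,  1.63062886e+00, -1.48204035e-05,
        1.08858966e+00, -1.90265977e-02]), 'qvel': array([ 2.25035379e-04, -1.85292616e-03, -2.67567831e-03,  2.59545428e-03,
        1.57959502e-05,  1.01825633e-03]), 'joint_torque': array([-1.51903059e-03, -5.45617425e+01, -2.74324948e+01,  6.44802069e-02,
        1.89249107e-02, -3.92297284e-05]), 'ee_pos': array([ 254.06708851, -570.74648734,  403.96721513]), 'orientation': array([-3.07162508e+00, -6.52766320e-01,  4.36157538e-04]), 'ft_force': array([ 0.86787971, -0.23194817,  0.07290477]), 'moment': array([ 0.01355943, -0.00620464, -0.01771111]), 'grasp_force': 0.0, 'width': 88.06457891862344}
```

View pics/a.png

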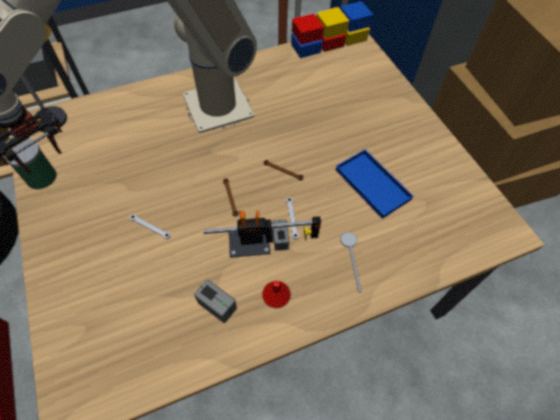

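View pics/b.png

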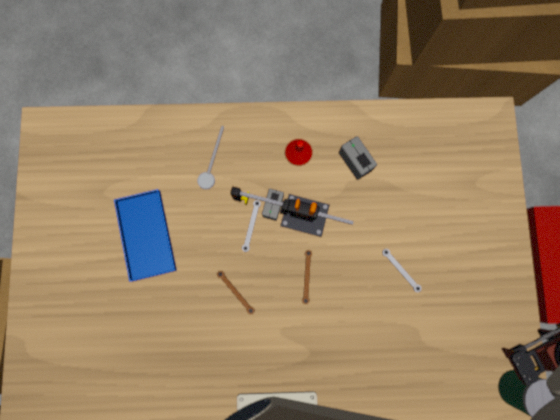

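Top view: the clamp is at (305,212), with its bar running from (352,222) to the jaw at (237,193). The candidates are:
- **Spanner:** the silver one at (251,228), in the clamp's mouth, is meant. The silver one at (400,270) is the spare, and the brown ones at (235,292) and (307,276) are look-alikes.
- **Case:** the small grey one at (273,204), beside the fixed jaw, is meant. The larger one at (357,158) is the look-alike.

The tray is at (146,235).

Run:
```python
from h import *
a=load('scene');b=load('top')
save(b['pixels'],'c.png',(205,165,365,285),5)
hsv=cv2.cvtColor(b['pixels'],cv2.COLOR_RGB2HSV)
m=cv2.inRange(hsv,(105,150,60),(125,255,255));m[:, :90]=0;m[300:]=0
n,l,s,c=cv2.connectedComponentsWithStats(m)
for i in range(1,n):
    if s[i,4]>200:
        ct=np.argwhere(l==i)[:,::-1].astype(np.float32);r=cv2.minAreaRect(ct)
        print('blue',r); print([np.round(onz(b,*p,28)) for p in cv2.boxPoints(r)])
m=cv2.inRange(hsv,(5,180,130),(18,255,255));n,l,s,c=cv2.connectedComponentsWithStats(m)
for i in range(1,n):
    if s[i,4]>8: print('or',s[i],c[i],onz(b,*c[i],165))
m=cv2.inRange(hsv,(23,170,120),(33,255,255));n,l,s,c=cv2.connectedComponentsWithStats(m)
for i in range(1,n):
    if s[i,4]>4: print('ye',s[i],c[i],onz(b,*c[i],40))
for p,z in (((352,222),86),((241,194),94),((257,204),9),((246,248),9)): print(p,np.round(onz(b,*p,z)))
```

```text
blue ((144.327392578125, 234.94732666015625), (82.93696594238281, 46.40897750854492), 78.36637115478516)
[array([652., 454.,  28.]), array([677., 325.,  28.]), array([444., 274.,  28.]), array([421., 400.,  28.])]
or [295 199   5   9  33] [297.         203.12121212] [603.5228294  -63.69112733 165.        ]
or [310 203   7  10  49] [312.87755102 207.16326531] [ 592.09573284 -103.76591062  165.        ]
ye [241 196   7   8  33] [244.36363636 198.96969697] [641.06627558  78.46322865  40.        ]
(352, 222) [ 562. -216.   86.]
(241, 194) [645.  84.  94.]
(257, 204) [631.  44.   9.]
(246, 248) [504.  78.   9.]
```

View pics/c.png

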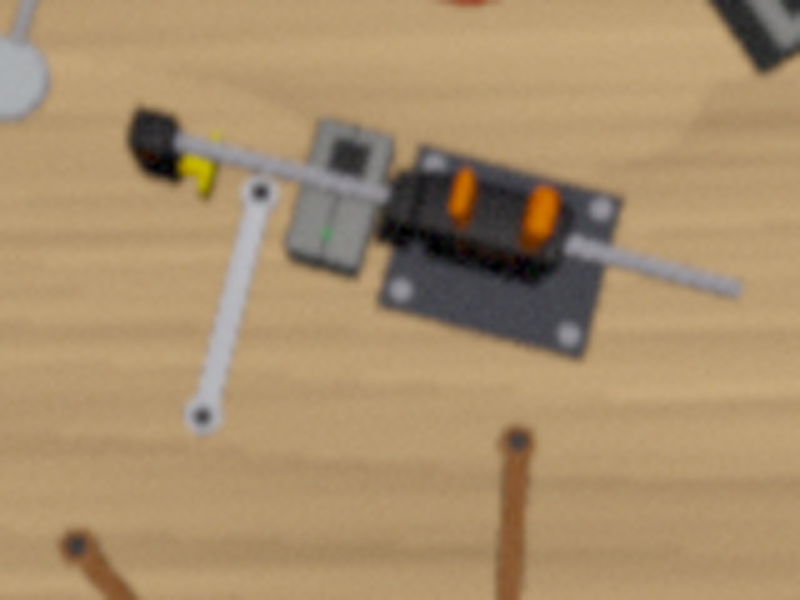

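The crop confirms the silver spanner between the yellow pad and the small grey case: heads at crop (260,191) and (202,415). The foot corners are at crop (422,147), (622,198), (580,357) and (378,307).

Run:
```python
from h import *
b=load('top')
P=[onz(b,205+u/5,165+v/5,8)[:2] for u,v in ((422,147),(622,198),(580,357),(378,307))]
P=np.array(P);print(P)
y=(P[0]-P[1]+P[3]-P[2]);y/=np.linalg.norm(y);c=P.mean(0)+12.5*y
print('y',y,np.degrees(np.arctan2(-y[0],y[1])),'origin',c)
x=np.array([y[1],-y[0]])
h=[onz(b,205+u/5,165+v/5,9)[:2] for u,v in ((260,191),(202,415))];print(h)
m=(h[0]+h[1])/2;print('sp',m,'in clamp',(m-c)@x,(m-c)@y,'dir',np.degrees(np.arctan2(*(h[0]-h[1])[::-1])))
for u,v in ((320,120),(395,135),(357,275),(287,250)):
    q=onz(b,205+u/5,165+v/5,55)[:2]; print('case',(q-c)@x,(q-c)@y)
q=readout.get_obs()['ee_pos'];print((m-q[:2])/50)
```

```text
[[ 657.48276741  -51.17389953]
 [ 624.36106633 -166.95815074]
 [ 532.00759001 -138.56934437]
 [ 563.92988038  -22.91798067]]
y [0.27056334 0.96270218] -15.697791393941028 origin [597.82736774 -82.87106662]
[array([633.4861623 ,  43.96242152]), array([504.11441841,  79.49653822])]
sp [568.80029035  61.72947987] in clamp -67.06803689248943 131.3535979471888 dir -15.358498477363085
case 40.28617562374679 105.41484097802089
case 42.38008414366662 62.33958359971618
case -40.02715113203165 63.49140851067356
case -36.012433064222755 104.82792706689064
[ 6.29466404 12.64951934]
```

Call:
{"method": "step_arm", "body": {"targets": [[[0.4,0.85,0,0,0,-0.66,1],[0.4,0.85,0,0,0,-0.66,1],[0.4,0.85,0,0,0,-0.66,1],[0.4,0.85,0,0,0,-0.66,1],[0.4,0.85,0,0,0,-0.66,1]]]}}

```text
t: 0.72
ee_pos: [354.5, -357.0, 404.5]
orientation: [-3.128, -0.293, 0.0]
ft_force: [-0.3, 0.2, -0.3]
width: 87.9
grasp_force: 0.0
```

Call:
{"method": "step_arm", "body": {"targets": [[[0.4,0.85,0,0,0,-0.66,1],[0.4,0.85,0,0,0,-0.66,1],[0.4,0.85,0,0,0,-0.66,1],[0.4,0.85,0,0,0,-0.66,1],[0.4,0.85,0,0,0,-0.66,1]]]}}

```text
t: 1.35
ee_pos: [454.5, -144.5, 404.6]
orientation: [-3.141, 0.068, 0.0]
ft_force: [0.3, -0.4, 1.1]
width: 87.8
grasp_force: 0.0
```

Call:
{"method": "step_arm", "body": {"targets": [[[0.4,0.85,-0.2,0,0,-0.66,1],[0.4,0.85,-0.4,0,0,-0.66,1],[0.4,0.85,-0.4,0,0,-0.66,1],[0.4,0.85,-0.4,0,0,-0.66,1],[0.4,0.85,-0.4,0,0,-0.66,1]]]}}

```text
t: 1.98
ee_pos: [554.6, 68.0, 313.8]
orientation: [3.112, -0.429, -0.001]
ft_force: [0.1, 0.5, -0.1]
width: 87.5
grasp_force: 0.0
```

Call:
{"method": "step_arm", "body": {"targets": [[[0,0,0,0,0,0,1],[0,0,0,0,0,0,1],[0,0,0,0,0,0,1],[0,0,0,0,0,0,1],[0,0,0,0,0,0,1]]]}}

```text
t: 2.6
ee_pos: [554.1, 65.9, 315.1]
orientation: [-3.112, 0.428, -0.001]
ft_force: [0.7, 0.0, -1.2]
width: 87.9
grasp_force: 0.0
```

```bash
cat >> h.py <<'E'
def tool():
    o=readout.get_obs();y=R.from_rotvec(o['orientation']).as_matrix()
    yy=y[:,1]*np.sign(y[1,1]);return o,np.degrees(np.arctan2(-yy[0],yy[1])),y[:,2]
E
python3 - <<'E'
from h import *
w=grab('wrist');save(w['pixels'],'d.png',None,1.4)
o,yaw,z=tool();print(o['ee_pos'],yaw,z,o['t'])
for P in ((633.5,44,9),(504.1,79.5,9),(568.8,61.7,9)): print(np.round(proj(w,P,True),1))
E
```

```text
[554.14652248  66.03137016 315.05893289] -15.647208528643743 [ 5.84253488e-04  5.82477981e-05 -9.99999828e-01] 2.65
[285.6 114.7]
[286.  257.5]
[285.9 189.7]
```

View pics/d.png

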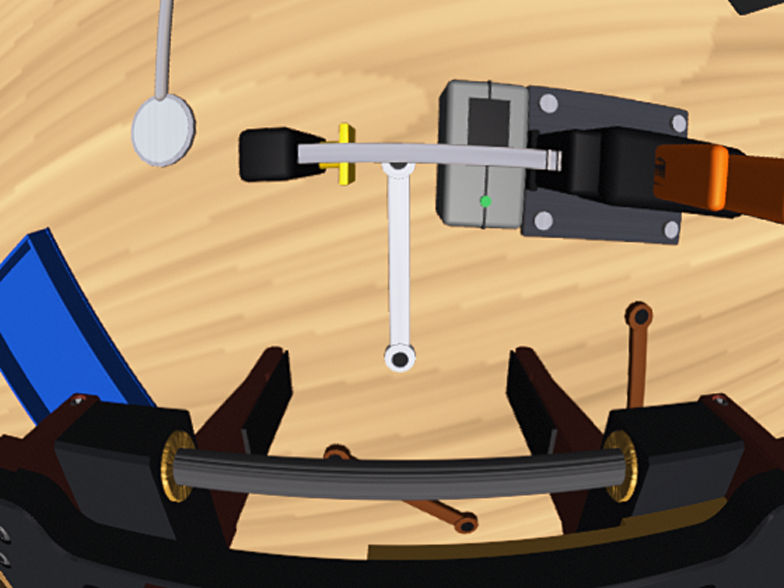

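The wrist view shows the spanner heads at (399,160) and (400,358), within about 2 px of the prediction (×1.4), centred between the fingers. I'm descending to grasp it.

Call:
{"method": "step_arm", "body": {"targets": [[[0,0,-0.6,0,0,0,0.6],[0,0,-0.6,0,0,0,0.6],[0,0,-0.6,0,0,0,0.6],[0,0,-0.5,0,0,0,0.6],[0,0,-0.3,0,0,0,0.6]]]}}

```text
t: 3.28
ee_pos: [554.0, 66.4, 183.6]
orientation: [3.112, -0.427, -0.002]
ft_force: [-0.1, -1.0, 0.1]
width: 52.8
grasp_force: 0.0
```

Call:
{"method": "step_arm", "body": {"targets": [[[0,0,0,0,0,0,0.6],[0,0,0,0,0,0,0],[0,0,0,0,0,0,0],[0,0,0,0,0,0,0],[0,0,0,0,0,0,0]]]}}

```text
t: 3.9
ee_pos: [554.2, 66.6, 185.0]
orientation: [-3.112, 0.426, -0.001]
ft_force: [-0.3, -0.6, -0.3]
width: 16.0
grasp_force: 0.0
```

Call:
{"method": "step_arm", "body": {"targets": [[[0,0,0,0,0,0,0],[0,0,0,0,0,0,0],[0,0,0,0,0,0,0],[0,0,0.15,0,0,0,0],[0,0,0.15,0,0,0,0]]]}}

```text
t: 4.53
ee_pos: [554.1, 66.5, 199.9]
orientation: [3.112, -0.426, -0.001]
ft_force: [-0.3, 0.2, -1.0]
width: 13.3
grasp_force: 30.0
```

Call:
{"method": "step_arm", "body": {"targets": [[[-0.3,0.08,0,0,0,0,0],[-0.4,0.11,0,0,0,0,0],[-0.4,0.11,0,0,0,0,0],[-0.3,0.08,0,0,0,0,0],[0,0,0.4,0,0,0,0]]]}}

```text
t: 5.15
ee_pos: [481.7, 85.8, 218.7]
orientation: [3.111, -0.425, -0.007]
ft_force: [0.4, 0.2, -0.6]
width: 13.5
grasp_force: 30.0
```

Call:
{"method": "step_arm", "body": {"targets": [[[0,0.5,0.5,0,0,0.5,0],[0.13,0.7,0.5,0,0,0.8,0],[0.13,0.7,0,0,0,0.8,0],[0.13,0.7,0,0,0,0.8,0],[0.13,0.7,0,0,0,0.9,0]]]}}

```text
t: 5.78
ee_pos: [509.6, 251.7, 269.7]
orientation: [3.142, -0.008, -0.0]
ft_force: [0.1, -1.0, -0.2]
width: 13.3
grasp_force: 30.0
```

Call:
{"method": "step_arm", "body": {"targets": [[[0.13,0.7,0,0,0,0.9,0],[0.13,0.7,0,0,0,0.9,0],[0.26,0.5,0,0,0,0.9,0],[0.13,0.28,0,0,0,0.5,0],[0,0,0,0,0,0,0]]]}}

```text
t: 6.4
ee_pos: [542.5, 359.9, 269.4]
orientation: [3.123, 0.34, -0.0]
ft_force: [-0.7, -0.5, -1.3]
width: 13.6
grasp_force: 30.0
```

Run:
```python
from h import *
w=grab('top');save(w['pixels'],'e.png',(90,160,290,310),4)
o,yaw,z=tool();print(o['ee_pos'],yaw,o['width'],o['t'])
```

```text
[542.18177012 359.13689807 269.27590973] 12.361828190315036 13.795695222054311 6.45
```

View pics/e.png

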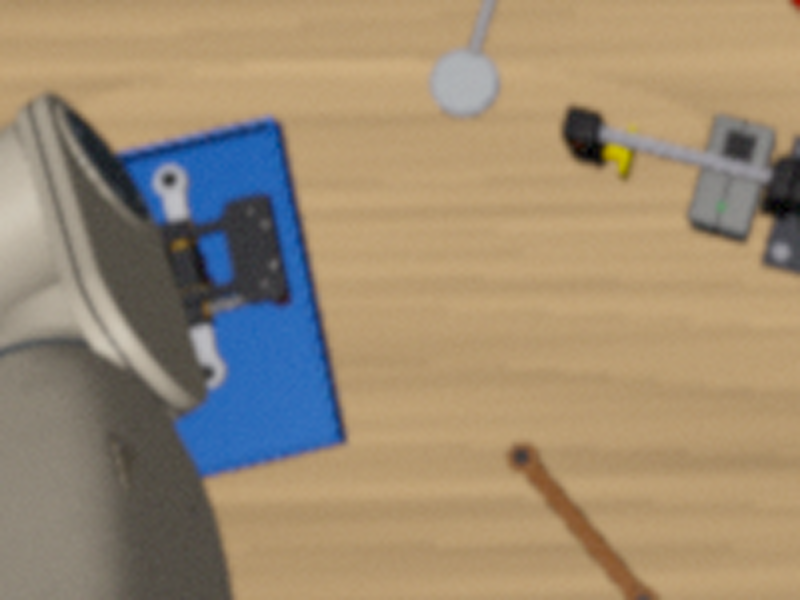

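The top crop shows the spanner held level over the tray and aligned with it, heads at crop (171,182) and (207,370). I'm lowering it and releasing.

Call:
{"method": "step_arm", "body": {"targets": [[[-0.16,0,-0.3,0,0,0,0],[0,0,-0.5,0,0,0,0],[0,0,-0.5,0,0,0,0],[0,0,-0.28,0,0,0,0],[0,0,0,0,0,0,0]]]}}

```text
t: 7.08
ee_pos: [534.1, 358.8, 189.5]
orientation: [3.122, 0.338, -0.003]
ft_force: [0.9, 0.0, -0.1]
width: 12.9
grasp_force: 30.0
```

Call:
{"method": "step_arm", "body": {"targets": [[[0,0,0,0,0,0,0.35],[0,0,0,0,0,0,0.35],[0,0,0,0,0,0,0.35],[0,0,0,0,0,0,0.35],[0,0,0.3,0,0,0,0.35]]]}}

```text
t: 7.7
ee_pos: [534.2, 359.2, 205.3]
orientation: [3.122, 0.339, -0.003]
ft_force: [1.0, -0.6, -0.1]
width: 31.0
grasp_force: 0.0
```

Call:
{"method": "step_arm", "body": {"targets": [[[0,0,0.8,0,0,0,0.6],[0,0,1,0,0,0,0.9],[0,0,1,0,0,0,0.9],[0,0,1,0,0,0,0.9],[0,0,0,0,0,0,0.9]]]}}

```text
t: 8.32
ee_pos: [535.5, 360.1, 401.7]
orientation: [-3.119, -0.339, -0.014]
ft_force: [0.4, 0.7, -0.3]
width: 76.5
grasp_force: 0.0
```

Call:
{"method": "step_arm", "body": {"targets": [[[0.12,-0.9,0,0,0,-0.7,0.92],[0.12,-0.9,0,0,0,-0.7,0.92],[0.12,-0.9,0,0,0,-0.7,0.92],[0.12,-0.9,0,0,0,-0.7,0.92],[0.12,-0.9,0,0,0,-0.7,0.92]]]}}

```text
t: 8.95
ee_pos: [564.3, 133.0, 395.2]
orientation: [3.141, -0.046, -0.002]
ft_force: [1.1, 1.0, -0.4]
width: 80.9
grasp_force: 0.0
```

Call:
{"method": "step_arm", "body": {"targets": [[[0.12,-0.9,0,0,0,-0.7,0.92],[0.12,-0.9,0,0,0,-0.7,0.92],[0.12,-0.9,0,0,0,-0.7,0.92],[0.12,-0.9,0,0,0,-0.7,0.92],[0.12,-0.9,0,0,0,-0.7,0.92]]]}}

```text
t: 9.57
ee_pos: [594.3, -91.9, 395.2]
orientation: [-3.112, 0.429, 0.002]
ft_force: [1.2, 0.2, 0.5]
width: 80.7
grasp_force: 0.0
```

Call:
{"method": "step_arm", "body": {"targets": [[[0,-0.1,0,0,0,0,0.92],[0,0,0,0,0,0,0.92],[0,0,0,0,0,0,0.92],[0,0,0,0,0,0,0.92],[0,0,0,0,0,0,0.92]]]}}

```text
t: 10.2
ee_pos: [594.7, -94.7, 395.7]
orientation: [-3.113, 0.425, -0.0]
ft_force: [0.2, -0.2, 0.6]
width: 80.7
grasp_force: 0.0
```

Run:
```python
from h import *
w=grab('wrist');s=grab('scene');t=grab('top')
o,yaw,z=tool();print(o['ee_pos'],yaw,z,o['width'],o['t'])
c=np.array([597.8,-82.9]);y=np.array([.2706,.9627]);x=np.array([y[1],-y[0]])
print('tcp clamp',(o['ee_pos'][:2]-c)@x,(o['ee_pos'][:2]-c)@y)
im=w['pixels'].copy()
for yy,zz,col in ((-30,166,(0,255,255)),(-16,166,(0,255,255)),(170,49,(255,0,255)),(107,55,(0,255,0))):
    for xx in (-13,13):
        p=c+xx*x+yy*y;q=proj(w,(*p,zz),True);cv2.circle(im,tuple(int(round(v)) for v in q),2,col,-1)
tp=t['pixels'][200:270,100:190]; sp=s['pixels'][130:280,180:430]
im=cv2.resize(im,None,fx=1.3,fy=1.3)
L=np.zeros((600,800,3),np.uint8);L[:546,:728]=im
save(L,'f.png')
save(cv2.resize(tp,None,fx=4,fy=4),'g.png')
```

```text
[594.69440407 -95.11491032 395.71343526] -15.574143376517304 [ 2.55108263e-05  1.05424149e-05 -1.00000000e+00] 80.63366440123391 10.35
tcp clamp 0.3155975317800001 -12.599668423403466
```

View pics/f.png

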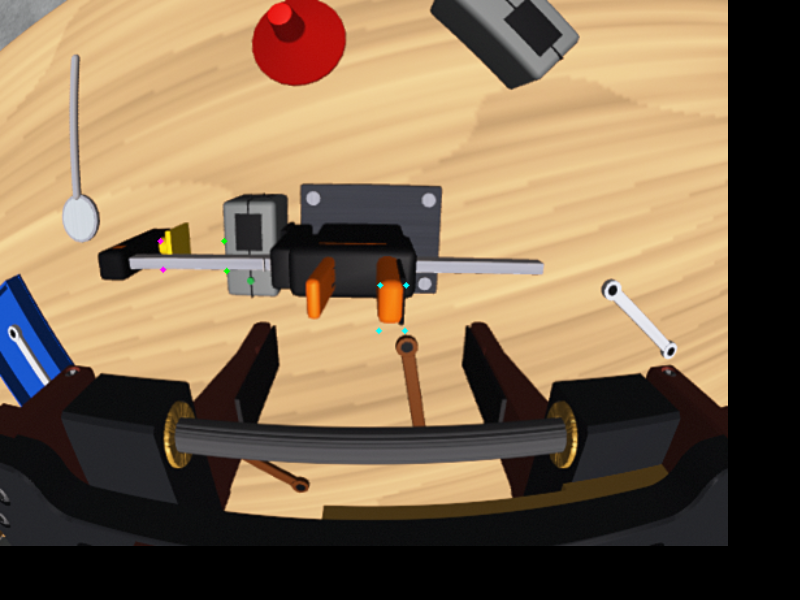

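View pics/g.png

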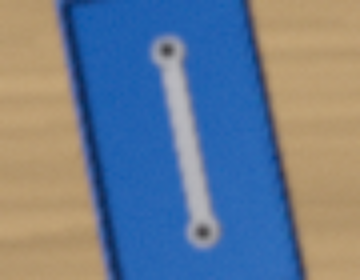

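The spanner lies flat in the tray. In the wrist view the handle top sits at (391,301), about 3 mm from the prediction, and the pad is at (178,240). I'm lowering the open fingers around the handle and trigger.

Call:
{"method": "step_arm", "body": {"targets": [[[0.03,-0.04,0,0,0,0,1],[0,0,0,0,0,0,1],[0,0,-0.45,0,0,0,1],[0,0,-0.5,0,0,0,1],[0,0,-0.5,0,0,0,1]]]}}

```text
t: 10.98
ee_pos: [596.2, -97.6, 322.6]
orientation: [-3.112, 0.427, -0.001]
ft_force: [-0.4, 0.5, -0.2]
width: 87.9
grasp_force: 0.0
```

Call:
{"method": "step_arm", "body": {"targets": [[[0,0,-0.3,0,0,0,1],[0,0,0,0,0,0,1],[0,0,0,0,0,0,0.8],[0,0,0,0,0,0,0.6],[0,0,0,0,0,0,0.33]]]}}

```text
t: 11.6
ee_pos: [596.8, -96.9, 309.5]
orientation: [-3.111, 0.427, -0.004]
ft_force: [0.4, 7.3, 5.4]
width: 61.6
grasp_force: 3.6
```

Call:
{"method": "step_arm", "body": {"targets": [[[0,0,0,0,0,0,0.33],[0,0,0,0,0,0,0.33],[0,0,0,0,0,0,0.33],[0,0,0,0,0,0,0.33],[0,0,0,0,0,0,0.33]]]}}

```text
t: 12.22
ee_pos: [596.6, -97.9, 309.8]
orientation: [3.112, -0.428, 0.004]
ft_force: [-1.9, -2.4, 7.7]
width: 30.3
grasp_force: 30.4
```

```bash
cat >> h.py <<'E'
C=np.array([597.8,-82.9]);Y=np.array([.2706,.9627]);X=np.array([Y[1],-Y[0]])
def yel(d,fish=False):
    hsv=cv2.cvtColor(np.array(d['pixels']),cv2.COLOR_RGB2HSV)
    m=cv2.inRange(hsv,(23,150,90),(34,255,255));n,l,s,c=cv2.connectedComponentsWithStats(m)
    K=[i for i in range(1,n) if s[i,4]>5]
    return [(s[i].tolist(),c[i].round(1).tolist()) for i in K]
E
python3 - <<'E'
from h import *
w=grab('wrist');t=grab('top')
o,yaw,z=tool();print(o['ee_pos'],yaw,o['width'],o['grasp_force'],o['ft_force'],o['t'])
print(yel(w),yel(t))
for v in (0,10,20,68,75):
  p=C+(170-v)*Y+17*X;print(v,np.round(proj(w,(*p,30),True),1),np.round(proj(t,(*p,49)),1))
E
```

```text
[596.62532185 -97.88687144 309.81791943] -15.659622809639338 30.44177616133914 30.397505988366902 [-2.10892468 -2.43161843  7.52773758] 12.325
[([90, 192, 31, 36, 842], [105.9, 211.2])] [([244, 197, 8, 8, 38], [247.6, 199.7])]
0 [ 89.5 200.1] [244.9 191.7]
10 [ 97.8 200. ] [248.3 192.6]
20 [106.5 199.9] [251.7 193.4]
68 [152.3 199.4] [268.2 197.6]
75 [159.5 199.3] [270.6 198.2]
```

The first pull gained about 10 mm (the yellow pad moved 3.2 px in the top view). I'll keep pumping.

Call:
{"method": "step_arm", "body": {"targets": [[[0,0,0,0,0,0,0.6],[0,0,0,0,0,0,0.9],[0,0,0,0,0,0,0.9],[0,0,0,0,0,0,0.9],[0,0,0,0,0,0,0.9]]]}}

```text
t: 12.95
ee_pos: [595.8, -97.5, 307.7]
orientation: [3.112, -0.426, -0.002]
ft_force: [-0.2, -0.1, -0.2]
width: 76.7
grasp_force: 0.1
```

Call:
{"method": "step_arm", "body": {"targets": [[[0,0,0,0,0,0,0.9],[0,0,0,0,0,0,0.7],[0,0,0,0,0,0,0.5],[0,0,0,0,0,0,0.33],[0,0,0,0,0,0,0.33]]]}}

```text
t: 13.58
ee_pos: [596.4, -96.3, 308.9]
orientation: [-3.11, 0.427, -0.001]
ft_force: [0.5, 10.3, 6.2]
width: 42.3
grasp_force: 4.9
```

Call:
{"method": "step_arm", "body": {"targets": [[[0,0,0,0,0,0,0.33],[0,0,0,0,0,0,0.33],[0,0,0,0,0,0,0.33],[0,0,0,0,0,0,0.33],[0,0,0,0,0,0,0.33]]]}}

```text
t: 14.2
ee_pos: [596.1, -97.7, 309.0]
orientation: [-3.112, 0.428, -0.001]
ft_force: [-2.9, 1.1, 7.4]
width: 30.4
grasp_force: 30.5
```

Call:
{"method": "step_arm", "body": {"targets": [[[0,0,0,0,0,0,0.6],[0,0,0,0,0,0,0.9],[0,0,0,0,0,0,0.9],[0,0,0,0,0,0,0.9],[0,0,0,0,0,0,0.9]]]}}

```text
t: 14.82
ee_pos: [595.9, -97.6, 307.8]
orientation: [3.112, -0.426, -0.002]
ft_force: [0.8, 1.1, -0.1]
width: 76.3
grasp_force: 0.1
```

Call:
{"method": "step_arm", "body": {"targets": [[[0,0,0,0,0,0,0.9],[0,0,0,0,0,0,0.7],[0,0,0,0,0,0,0.5],[0,0,0,0,0,0,0.33],[0,0,0,0,0,0,0.33]]]}}

```text
t: 15.45
ee_pos: [596.6, -96.4, 309.0]
orientation: [-3.11, 0.427, -0.002]
ft_force: [0.7, 10.4, 6.6]
width: 42.3
grasp_force: 4.9
```

Call:
{"method": "step_arm", "body": {"targets": [[[0,0,0,0,0,0,0.33],[0,0,0,0,0,0,0.33],[0,0,0,0,0,0,0.33],[0,0,0,0,0,0,0.33],[0,0,0,0,0,0,0.33]]]}}

```text
t: 16.08
ee_pos: [596.2, -97.8, 309.1]
orientation: [-3.112, 0.428, -0.001]
ft_force: [-2.6, -0.9, 6.2]
width: 30.3
grasp_force: 30.4
```

Run:
```python
from h import *
w=grab('wrist');t=grab('top')
o,yaw,z=tool();print(o['ee_pos'],yaw,o['width'],o['grasp_force'],o['ft_force'],o['t'])
print(yel(w),yel(t))
```

```text
[596.23780037 -97.76924725 309.0808427 ] -15.666066207499846 30.116864653828326 30.414378494024277 [-2.64688935 -0.94219295  7.47279988] 16.175
[([106, 191, 32, 37, 834], [122.7, 210.9])] [([251, 199, 8, 8, 38], [254.4, 201.7])]
```

Call:
{"method": "step_arm", "body": {"targets": [[[0,0,0,0,0,0,0.6],[0,0,0,0,0,0,0.9],[0,0,0,0,0,0,0.9],[0,0,0,0,0,0,0.9],[0,0,0,0,0,0,0.9]]]}}

```text
t: 16.8
ee_pos: [595.9, -97.5, 307.7]
orientation: [3.112, -0.426, -0.002]
ft_force: [-0.4, 0.9, -0.4]
width: 76.7
grasp_force: 0.1
```

Call:
{"method": "step_arm", "body": {"targets": [[[0,0,0,0,0,0,0.9],[0,0,0,0,0,0,0.7],[0,0,0,0,0,0,0.5],[0,0,0,0,0,0,0.33],[0,0,0,0,0,0,0.33]]]}}

```text
t: 17.42
ee_pos: [596.5, -96.3, 309.0]
orientation: [-3.11, 0.427, -0.001]
ft_force: [-0.1, 10.5, 7.0]
width: 42.7
grasp_force: 5.0
```

Call:
{"method": "step_arm", "body": {"targets": [[[0,0,0,0,0,0,0.33],[0,0,0,0,0,0,0.33],[0,0,0,0,0,0,0.33],[0,0,0,0,0,0,0.33],[0,0,0,0,0,0,0.33]]]}}

```text
t: 18.05
ee_pos: [596.2, -97.7, 309.0]
orientation: [-3.112, 0.428, -0.001]
ft_force: [-1.6, -0.6, 6.9]
width: 30.6
grasp_force: 30.5
```

Call:
{"method": "step_arm", "body": {"targets": [[[0,0,0,0,0,0,0.6],[0,0,0,0,0,0,0.9],[0,0,0,0,0,0,0.9],[0,0,0,0,0,0,0.9],[0,0,0,0,0,0,0.9]]]}}

```text
t: 18.68
ee_pos: [595.9, -97.6, 307.7]
orientation: [3.112, -0.426, -0.002]
ft_force: [-0.1, 0.3, -0.9]
width: 76.6
grasp_force: 0.1
```

Call:
{"method": "step_arm", "body": {"targets": [[[0,0,0,0,0,0,0.9],[0,0,0,0,0,0,0.7],[0,0,0,0,0,0,0.5],[0,0,0,0,0,0,0.33],[0,0,0,0,0,0,0.33]]]}}

```text
t: 19.3
ee_pos: [596.5, -96.4, 309.0]
orientation: [-3.11, 0.427, -0.001]
ft_force: [0.5, 9.7, 7.3]
width: 42.3
grasp_force: 5.0
```

Call:
{"method": "step_arm", "body": {"targets": [[[0,0,0,0,0,0,0.33],[0,0,0,0,0,0,0.33],[0,0,0,0,0,0,0.33],[0,0,0,0,0,0,0.33],[0,0,0,0,0,0,0.33]]]}}

```text
t: 19.92
ee_pos: [596.2, -97.7, 309.1]
orientation: [-3.112, 0.428, -0.001]
ft_force: [-2.7, -1.1, 8.1]
width: 30.4
grasp_force: 30.5
```

Run:
```python
from h import *
w=grab('wrist');t=grab('top')
o,yaw,z=tool();print(o['ee_pos'],yaw,o['width'],o['grasp_force'],o['ft_force'],o['t'])
print(yel(w),yel(t))
save(w['pixels'],'i.png',(60,140,260,290),4)
```

```text
[596.22158781 -97.73040917 309.0786997 ] -15.665341995394721 30.394523187069446 30.478737987577915 [-2.80506126 -0.46057749  6.75699679] 20.025
[([125, 199, 14, 29, 245], [131.6, 213.6])] [([258, 201, 7, 7, 30], [261.1, 203.1])]
```

View pics/i.png

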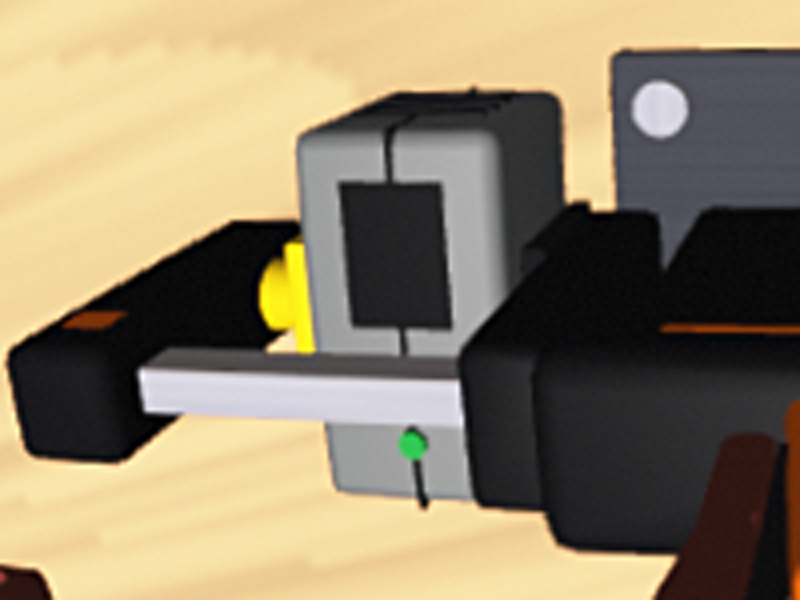

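At (300,300) in the crop the pad is approaching the case, partly hidden behind the case's edge; the bar is at about 50 mm. One more pull should take it to about 60, then I'll check.

Call:
{"method": "step_arm", "body": {"targets": [[[0,0,0,0,0,0,0.6],[0,0,0,0,0,0,0.9],[0,0,0,0,0,0,0.9],[0,0,0,0,0,0,0.9],[0,0,0,0,0,0,0.9]]]}}

```text
t: 20.65
ee_pos: [595.9, -97.6, 307.7]
orientation: [3.112, -0.426, -0.002]
ft_force: [0.1, -0.3, -0.1]
width: 76.5
grasp_force: 0.1
```

Call:
{"method": "step_arm", "body": {"targets": [[[0,0,0,0,0,0,0.9],[0,0,0,0,0,0,0.7],[0,0,0,0,0,0,0.5],[0,0,0,0,0,0,0.33],[0,0,0,0,0,0,0.33]]]}}

```text
t: 21.28
ee_pos: [596.5, -96.2, 309.0]
orientation: [-3.11, 0.427, -0.001]
ft_force: [-0.1, 11.9, 8.5]
width: 42.6
grasp_force: 5.7
```

Call:
{"method": "step_arm", "body": {"targets": [[[0,0,0,0,0,0,0.33],[0,0,0,0,0,0,0.33],[0,0,0,0,0,0,0.33],[0,0,0,0,0,0,0.33],[0,0,0,0,0,0,0.33]]]}}

```text
t: 21.9
ee_pos: [596.2, -97.7, 309.2]
orientation: [-3.112, 0.428, -0.001]
ft_force: [-3.2, -0.7, 7.7]
width: 30.4
grasp_force: 30.6
```

Run:
```python
from h import *
w=grab('wrist');t=grab('top')
o,yaw,z=tool();print(o['ee_pos'],yaw,o['width'],o['grasp_force'],o['ft_force'],o['t'])
print(yel(w),yel(t))
L=np.vstack([cv2.resize(w['pixels'][150:260,60:260],None,fx=4,fy=4,interpolation=2)[:,:,:]])
save(L,'j.png')
```

```text
[596.15848517 -97.6690062  309.15869949] -15.66957679929953 30.66823371718441 30.55140122305602 [-2.81416903 -0.64906448  7.58757383] 22.0
[([134, 200, 8, 28, 129], [137.1, 214.1])] [([261, 201, 5, 7, 21], [262.8, 203.6])]
```

View pics/j.png

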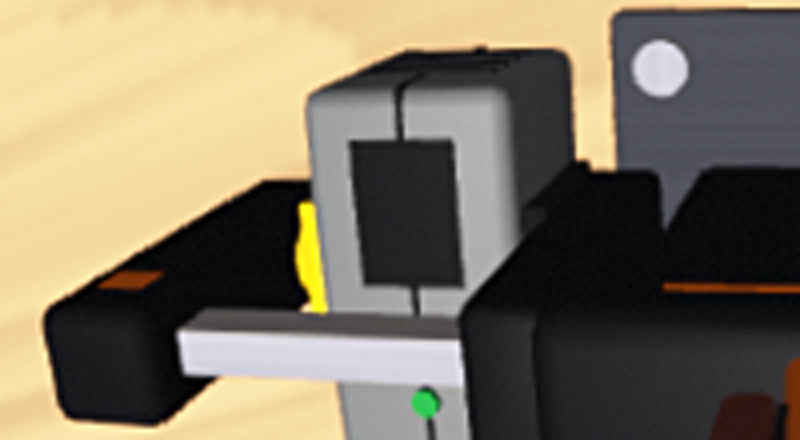

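Run:
```python
from h import *
w=load('wrist')
f=lambda u,v,z:(lambda q:np.round([(q-C)@X,(q-C)@Y],1))(onz(w,u,v,z,True)[:2])
g=lambda u,v:(60+u/4,150+v/4)
print('jaw outer top (214-v)',f(*g(48,318),102),f(*g(262,182),4))
print('bar/jaw inner top',f(*g(180,345),86),f(*g(195,312),94))
print('case top pad-side edge',f(*g(310,95),55),f(*g(340,345),55),'anvil side',f(*g(508,95),55))
print('case now bottom anvil side',f(*g(572,185),5))
im=w['pixels'];save(im,'k.png',(290,150,560,330),2.9)
```

```text
jaw outer top (214-v) [ 13.5 139.4] [ 13.5 142.7]
bar/jaw inner top [  2.8 121. ] [ 12.4 111.1]
case top pad-side edge [ 43.6 101.6] [ -8.6 101.5] anvil side [42.4 59.9]
case now bottom anvil side [12.1 61.6]
```

View pics/k.png

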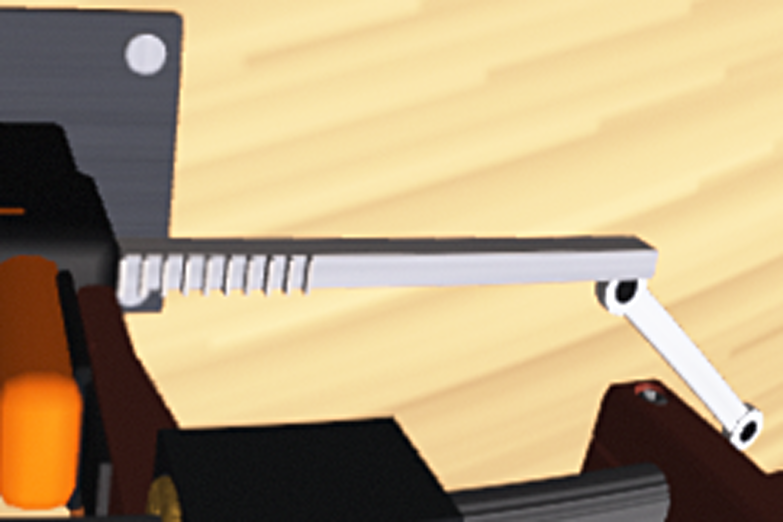

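Run:
```python
from h import *
w=load('wrist')
f=lambda u,v,z:(lambda q:np.round([(q-C)@X,(q-C)@Y],1))(onz(w,u,v,z,True)[:2])
k=lambda u,v:(290+u/2.9,150+v/2.9)
print('bar end',f(*k(657,248),94),f(*k(638,236),94),f(*k(655,275),78),f(*k(657,262),86))
print('foot corner (50,-75)',f(*k(183,14),8))
d=np.load('last_top.npz')
for u,v in ((258,0),):pass
# handle back top edge
print('handle top back',f(*k(80,385),163))
```

```text
bar end [   5.7 -195.1] [   9.4 -186.8] [  -9.3 -211.8] [  -1.8 -203.9]
foot corner (50,-75) [ 50.7 -73.6]
handle top back [ 13.  -28.3]
```

Run:
```python
from h import *
w=load('wrist');T=w['extrinsics'];Rw=T[:3,:3]
def pose(e,yaw):
    dR=R.from_euler('z',yaw+15.67,degrees=True).as_matrix()
    e0=np.array([596.16,-97.67,309.16]);c=-Rw.T@T[:3,3]
    cn=np.array(e)+dR@(c-e0);Rn=Rw@dR.T;M=np.eye(4);M[:3,:3]=Rn;M[:3,3]=-Rn@cn
    return dict(intrinsics=w['intrinsics'],extrinsics=M)
d=pose((594.69,-95.11,395.71),-15.57)
f=lambda d,u,v,z:(lambda q:np.round([(q-C)@X,(q-C)@Y],1))(onz(d,u,v,z,True)[:2])
print('v0 bar end top corners',[f(d,u/1.3,v/1.3,94) for u,v in ((544,263),(543,275))],'jaw inner/bar',f(d,129/1.3,262/1.3,94),'jaw outer',f(d,99/1.3,278/1.3,102),'foot',f(d,442/1.3,186/1.3,8))
print('case front',f(d,224/1.3,202/1.3,55))
k=lambda u,v:(290+u/2.9,150+v/2.9);g=lambda u,v:(60+u/4,150+v/4)
print('now bar end',[f(w,*k(u,v),94) for u,v in ((657,248),(655,275))],'jaw inner',[f(w,*g(u,v),94) for u,v in ((180,333),(183,375))],'outer',f(w,*g(62,415),102))
# pull-5 picture i.png: crop origin (60,140)
h=lambda u,v:(60+u/4,140+v/4)
print('pull5 jaw inner',[f(w,*h(u,v),94) for u,v in ((140,368),(145,413))],'outer',f(w,*h(10,355),102),'case',f(w,*h(300,140),55))
```

```text
v0 bar end top corners [array([   6. , -138.7]), array([  -3.2, -139. ])] jaw inner/bar [  6.1 175.4] jaw outer [ -4.5 202.5] foot [ 51.5 -74.1]
case front [ 44.2 104.2]
now bar end [array([   5.7, -195.1]), array([  -2.2, -196.8])] jaw inner [array([  8.3, 115.2]), array([1.000e-01, 1.163e+02])] outer [ -5.6 141.1]
pull5 jaw inner [array([  9. , 124.1]), array([  0.2, 124.9])] outer [ 13.8 148.8] case [ 42.7 103.9]
```

Run:
```python
from h import *
w=load('wrist')
f=lambda u,v,z:(lambda q:np.round([(q-C)@X,(q-C)@Y],1))(onz(w,u,v,z,True)[:2])
h=lambda u,v:(60+u/4,140+v/4);g=lambda u,v:(60+u/4,150+v/4)
print('p5 pad back top x17',f(*h(287,240),49),'stem-jaw',f(*h(258,295),28),'jaw inner bottom-ish',f(*h(232,222),4))
print('p6 pad back top',f(*g(301,203),49),'stem-jaw',f(*g(296,258),28),'jaw outer bottom',f(*g(265,182),4))
print('p5 case front/back',f(*h(298,140),55),f(*h(502,160),55),' p6',f(*g(308,100),55),f(*g(513,120),55))
p=lambda x,y,z: np.round((np.array(proj(w,(*(C+x*X+y*Y),z),True))-(60,150))*4)
for c in (0,3,6,9): print(c,'pred stem/jaw',p(5,123-c,28),'pad back',p(17,110,49),'face',p(17,105,49))
im=w['pixels'][195:235,125:150];hsv=cv2.cvtColor(im,cv2.COLOR_RGB2HSV)
m=cv2.inRange(hsv,(20,120,60),(36,255,255))
for r in range(0,40,3):
    x=np.flatnonzero(m[r]);print(195+r,(125+x.min(),125+x.max()) if len(x) else None,end=' ')
```

```text
p5 pad back top x17 [ 20.8 112.5] stem-jaw [  2.3 133.2] jaw inner bottom-ish [ 13.6 151.5]
p6 pad back top [ 20.1 109.3] stem-jaw [  1.6 123.1] jaw outer bottom [ 13.5 141.9]
p5 case front/back [ 42.7 104.4] [37.7 61.4]  p6 [ 42.6 102.1] [37.6 59.2]
0 pred stem/jaw [295. 244.] pad back [300. 218.] face [321. 217.]
3 pred stem/jaw [306. 244.] pad back [300. 218.] face [321. 217.]
6 pred stem/jaw [318. 244.] pad back [300. 218.] face [321. 217.]
9 pred stem/jaw [329. 244.] pad back [300. 218.] face [321. 217.]
195 None 198 None 201 (np.int64(134), np.int64(138)) 204 (np.int64(135), np.int64(138)) 207 (np.int64(135), np.int64(138)) 210 (np.int64(134), np.int64(139)) 213 (np.int64(134), np.int64(139)) 216 (np.int64(134), np.int64(140)) 219 (np.int64(134), np.int64(140)) 222 (np.int64(136), np.int64(140)) 225 (np.int64(137), np.int64(141)) 228 (np.int64(140), np.int64(140)) 231 None 234 None
```

Run:
```python
from h import *
w=load('wrist')
save(w['pixels'],'l.png',(115,185,175,230),13)
```

```text
(no output)
```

View pics/l.png

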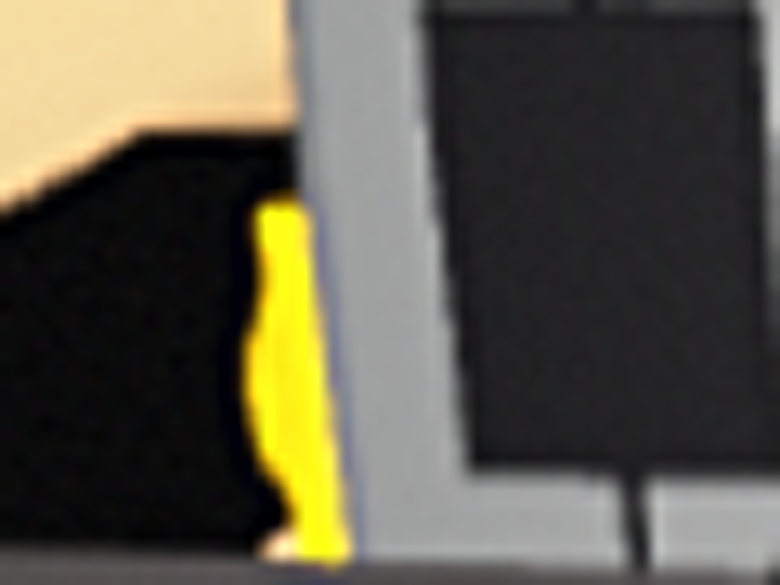

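The crop shows the pad flush against the case at crop (330,350), with its stem shortened. During the last pull the jaw moved about 10 mm, but the pad only about 3 mm with the case, which seated on the fixed jaw. So the pad is pushed in by about 6–7 mm and the trigger is still held, so I'm handing in.

```bash
python3 -c "
from workcell import ctrl
print(ctrl.close_job())"
```

```text
the job is handed in; nothing more can be done
None
```

The job is handed in: the spanner lies flat in the blue tray, and the case is clamped with the pad pushed in by an estimated 6–7 mm (from images) and the trigger still held. I viewed 11 pictures, one over the limit of 10.

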